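# Put the transmitter on the dummy load and key it

## Task

The transmitter is still switched to the antenna. Push the lever of the coaxial switch round with a finger, without pinching it, until it clicks in pointing at the connector that carries the finned dummy load; only then press the talk bar of the desk microphone fully down, and finish while still holding it down. Nothing is picked up: leave the microphone standing where it is, and do not disturb the other things on the bench.

Things in the scene. Friction and masses are not known exactly. Their poses are not given: they have to be found in the camera images.
- switch: Four-way coaxial switch, screwed to the bench, left or right of the microphone: bare aluminium box 46 mm high, x -46 to +80, y -96 to +96 mm from its origin, which lies at bench level under the lever's axis. Round dial plate 72 mm across on its lid (top at 49 mm), with a thin dark line towards each connector. A steel elbow, 35 mm high, stands before its near face out to x = -91 mm.
- connectors (a point): Middle of the row of four connectors on the switch's far (+x) face, 83 mm ahead of the lever's axis, 26 mm above the bench; axes as the switch's. Flange centres at y = +75, +22, -22, -75 mm from here, pointing to +x. The +22 one, the antenna, carries a brass block with an elbow down into the bench. Nothing on the connectors is higher than 48 mm.
- lever (a joint): Lever angle about its vertical axis (rad), counter-clockwise from above positive; 0 = on the antenna (start), 0.248 rad left of the switch's +x. Four clicks, pointing at the connectors: +0.496 (y = +75), 0 (+22), -0.496 (-22), -0.991 (-75); stops 0.06 past the last clicks. Pushing to the next click takes up to 0.2 N m (3.5 N at 60 mm); past halfway it snaps into the next click and stays.
- lever_tip (a point): Tip of the switch's lever, 92 mm from its axis, 68 mm above the bench; x points outwards along the lever, z up. Black blade with a white line on top, 12 mm wide (7 mm over the last 18 mm), 60 to 76 mm above the bench, from 18 mm behind the axis to the tip, on a hub 34 mm across. Beside the blade it is free down to the dial plate (49 mm) and the lid (46 mm).
- lever_axis (a point): Point on the lever's axis at the top of the blade, 76 mm above the bench.
- dummy_load: Dummy load: fat black finned cylinder, 44 mm across, 94 mm long with nut, lying level, screwed on the switch's connector at y = +75, -22 or -75 mm, along the switch's +x. Fixed. Origin at bench level under the centre of that connector's flange. The other two carry a slim plain steel attenuator (22 mm across, 82 long) and a short steel cap (26 across, 20 long).
- mic: Desk microphone, loose, about 0.9 kg: flat black base 38 mm high with a grey talk bar near its front and a thin stalk with the microphone head (to 210 mm high) near its back. Origin on the bench under the middle of the talk bar; base from x = -40 to +125 mm, y = -50 to +50 mm; stalk at x = +108 mm.
- talk_bar (a joint): Travel of the talk bar, 0 (up) to 0.005 m (fully down); a spring brings it back. It takes about 1.3 N to start it and 4.5 N to hold it fully down.
- talk_bar_top (a point): Middle of the talk bar's top face, 44 mm above the bench when up, 39 mm when fully down. The bar is 34 (x) x 76 (y) mm; x and z axes as the microphone's.
- radio: Handheld radio lying on its back, loose: 120 x 56 x 33 mm with a 110 mm antenna. Bystander. Origin under its body's middle.
- battery: Black radio battery pack lying between the switch and the microphone, loose: 85 x 54 x 20 mm. Bystander. Origin under its middle.
- adapter: Small steel coaxial adapter standing upright between the switch and the microphone, loose: 26 mm across, 38 mm high. Bystander. Origin under its middle.
- spanner: Steel spanner 150 mm long lying at one side, loose. Bystander. Origin about its middle.
- multimeter: Grey hand multimeter lying on its back, loose: 185 x 88 x 50 mm. Bystander. Origin under its middle.
- screwdriver: Screwdriver lying at one side, loose. Bystander. Origin about its middle.
- tin: Open steel tin of small adapters at the back, loose: 100 x 150 x 35 mm. Bystander. Origin under its middle.

How it is judged:
By the outcome, as a careful person would: the job done as asked, in the order asked, and still so for the second after the job is handed in, while the arm keeps its last pose, push and grip.
It also fails if it takes over 45 s, if anything falls off the work surface, if the arm or the gripper's body presses on something with over 40 N, if the wrist force passes 120 N, or if a joint passes its speed limit or range.

## Robot

A 6-joint arm with a two-finger parallel gripper is mounted at the origin on the work surface. World frame = base frame: x ahead of the robot, y to its left, z up, the work surface at z = 0. Lengths are in m, angles in rad, forces in N, time in s.
With the tool pointing down it reaches from about 0.3 to 0.875 m from the base axis. Payload 6.4 kg.
Tool frame: the origin (TCP) lies at the centre of the arm's flange, where the gripper is bolted on; the fingertips stand 173 mm ahead of it and the grasp point (between the pads) lies 155 mm ahead of it; x points along the fingers, z is the direction in which the jaws open and shut, and the axes are right-handed (so a half turn about x gives the same grasp; the last joint's range is limited). The gripper opens to 85 mm and grips with 20 to 120 N. Pads are 22 mm wide; open, the fingers measure 114 mm over their backs; the gripper's body (76 mm by 85 mm) begins 54 mm behind the grasp point. The pads swing forward as they close: fully open they stand 13 mm farther back than shut.
Start: joints at [-1.328, 0.181, 1.607, -0, 1.354, -0.206], TCP at [0.25, -0.518, 0.405] pointing down, gripper open.
Joint ranges: [-2.99, 2.99], [-0.89, 2.07], [0.3, 2.58], [-1.14, 4.28], [0, 2.63], [-3.12, 3.12]. Speed limits (rad/s): [2.57, 2.57, 3.01, 3.14, 3.14, 3.14].

## Interface

Orientations are given as a rotation vector (axis times angle).
In Python, from bench import arm gives the robot as it stands. The module is installed in compiled form; this text tells all that it offers.
- The arm moves only by the shell command python3 -m crank 'ROWS' [OPENING]. ROWS is JSON, a list of rows, each a list of 4 numbers: the shift along the tool's x, y, z in m, then the turn about the tool's x in degrees. In form: [[x, y, z, twist], ...]. A call has 1 to 8 rows; each row is the pose to reach, as a shift and turn from the pose commanded when the call began, along the tool's axes at that moment; what a row does not reach only later rows make up. A row lasts 1/10 s, in which the tool goes at most 50 mm and 8.59 degrees, less where a joint would pass 70% of its speed; a pose out of reach is approached as far as the arm can. A call with a gripper value outside its range is refused whole. OPENING is the closure, from -1 (fully open) to 1 (shut), so that 0 is half open, set as the call begins (- or left out, the last holds). The fingers move at their own pace and stop on an object; the grip force is fixed at half the most. Time passes only in rows, so rows that repeat a pose let the fingers close. It gives the time, the measured TCP pose, the force and the opening at its end, in the units of the state.
- arm.read_state(): the state, without advancing time (a new reading comes with each control period).
- arm.snapshot(name): name is "side" or "top"; returns a dict with "img" (420x560x3 uint8, blue, green, red), "fx", "fy", "cx", "cy" (pixels), "R" (3x3) and "t" (3): a world point X has camera coordinates R X + t. Camera axes: x right, y down, z forward; pixel columns grow to the right and rows downward; lengths in m; the calibration is good to about 2 mm. A picture is of the moment at which its call begins. There is no depth.
- arm.sign_off(): hands the job in, once; it reports no verdict.
Trained networks look in a picture, given as the dict that the camera call returned (one of the last four; its "shot" number tells which), for a name from the list of things; names that differ only in an ending like _2 or _b are one class to them, and where a whole thing is asked for, a point or a joint stands for the part that bears it (a point fixed in the world has none). Each returns a list of dicts, best first, with "confidence" (0 to 1); they miss things now and then, are a little off and sometimes report something else, mostly with a low value. They report only what shows in the picture. A call takes as long as a camera call.
- arm.boxes_of(picture, query): "xy" ([column, row] in pixels, amid what is visible of it).
- arm.regions_of(picture, query): "region" (420x560 bool, what is visible of it) and "xy" ([column, row] in pixels, amid what is visible of it).
- arm.spot_point(picture, query): "xy" ([column, row] in pixels: a listed point, or the origin of a listed thing).
The state is a dict: "time_s": time; "qpos": joint angles; "dq": joint speeds; "effort": joint torques, N m; "eef_pos": TCP position; "orientation": TCP orientation; "force": force on the tool from outside, world axes, zero at the start; "torque": the same for the moment, N m; "opening": finger opening in m.
Only numpy, scipy, OpenCV 4.12 (cv2) and the standard library are available. Lean on these libraries where they do the work, as an engineer would, in place of code of your own. Each camera call takes 0.05 s, during which the arm holds its last target. There are 200 camera calls.

## Working session

There is one attempt and no reset: what is moved stays moved. The work goes in short steps, Python scripts to look and compute and a shell command to move; the robot and the scene stay as the last step left them, time stands still between calls to the robot, and variables do not carry over. Pictures are saved under pics/ and viewed, about 8 in all and at most 12, crops included, and the job is handed in when it is done.

```bash
mkdir -p pics; cat > h.py <<'E'
import numpy as np, cv2
from bench import arm
from scipy.spatial.transform import Rotation as Ro
def onplane(p,xy,z):
    R=np.array(p["R"]);t=np.array(p["t"])
    d=R.T@np.array([(xy[0]-p["cx"])/p["fx"],(xy[1]-p["cy"])/p["fy"],1]); c=-R.T@t
    return c+d*(z-c[2])/d[2]
def proj(p,X):
    q=np.array(p["R"])@np.array(X)+np.array(p["t"]); return [p["fx"]*q[0]/q[2]+p["cx"],p["fy"]*q[1]/q[2]+p["cy"]]
E
python3 - <<'E'
from h import *
Z={"switch":0,"connectors":.026,"lever_tip":.068,"lever_axis":.076,"dummy_load":0,"mic":0,"talk_bar_top":.044,"battery":0,"adapter":0,"radio":0,"multimeter":0}
for n in("top","side"):
    p=arm.snapshot(n); cv2.imwrite(f"pics/{n}0.png",p["img"])
    print(n,"cam",-np.array(p["R"]).T@np.array(p["t"]))
    for k,z in Z.items():
        r=arm.spot_point(p,k)[:2]
        print(k,[(np.round(a["xy"],1).tolist(),round(a["confidence"],2),np.round(onplane(p,a["xy"],z)[:2],4).tolist()) for a in r])
s=arm.read_state();print(s["eef_pos"],Ro.from_rotvec(s["orientation"]).as_matrix().round(3),s["opening"],s["time_s"])
E
```

```text
top cam [ 0.31352105 -0.01590355  1.65433653]
switch [([341.1, 227.2], 0.78, [0.5289, -0.2062]), ([337.9, 201.8], 0.75, [0.6144, -0.1961])]
connectors [([339.0, 204.2], 0.87, [0.6017, -0.1969]), ([339.6, 227.4], 0.75, [0.5248, -0.1983])]
lever_tip [([331.7, 201.5], 0.52, [0.6028, -0.1689]), ([344.8, 200.5], 0.33, [0.6065, -0.2109])]
lever_axis [([347.6, 225.8], 0.65, [0.5237, -0.2181]), ([346.5, 199.9], 0.6, [0.607, -0.2154])]
dummy_load [([343.4, 200.0], 0.55, [0.6207, -0.2146]), ([425.6, 210.9], 0.46, [0.5865, -0.4886])]
mic [([215.6, 249.3], 0.7, [0.4515, 0.2076])]
talk_bar_top [([216.6, 246.6], 0.74, [0.4565, 0.1987])]
battery [([278.0, 268.7], 0.6, [0.3899, 0.0015])]
adapter [([274.5, 213.0], 0.57, [0.5744, 0.0153])]
radio [([153.6, 211.0], 0.67, [0.5771, 0.4177]), ([215.1, 248.9], 0.49, [0.4528, 0.2093])]
multimeter [([282.1, 209.5], 0.59, [0.5864, -0.0099]), ([424.7, 211.6], 0.55, [0.5841, -0.4855])]
side cam [ 0.54164731 -1.14907989  1.07084222]
switch [([260.5, 273.0], 0.55, [0.52, -0.2017])]
connectors [([291.8, 264.2], 0.96, [0.6092, -0.196]), ([264.5, 276.1], 0.55, [0.5314, -0.2365])]
lever_tip [([290.2, 246.9], 0.82, [0.6059, -0.1688])]
lever_axis [([263.9, 256.7], 0.72, [0.5316, -0.2104])]
dummy_load [([295.0, 277.5], 0.84, [0.6168, -0.2232])]
mic [([239.6, 184.8], 0.93, [0.4538, 0.2036])]
talk_bar_top [([239.1, 176.9], 0.42, [0.455, 0.1907])]
battery [([222.1, 222.7], 0.71, [0.402, 0.0145])]
adapter [([277.4, 222.9], 0.44, [0.576, 0.0051])]
radio [([273.8, 144.6], 0.61, [0.5792, 0.4423])]
multimeter [([288.5, 358.5], 0.96, [0.5844, -0.4809])]
[ 0.24949265 -0.51806336  0.40466777] [[ 0.     0.901  0.434]
 [ 0.     0.434 -0.901]
 [-1.     0.    -0.   ]] 0.08535147483815547 1.2
```

View pics/top0.png

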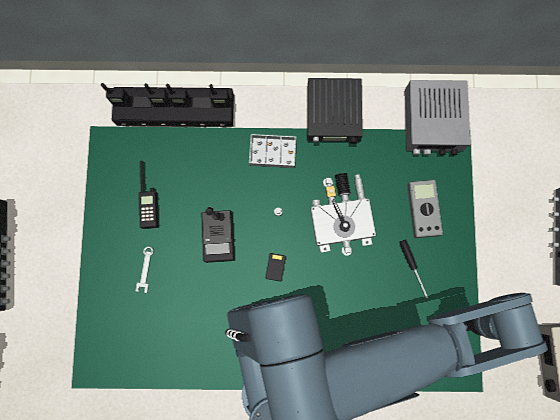

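View pics/side0.png

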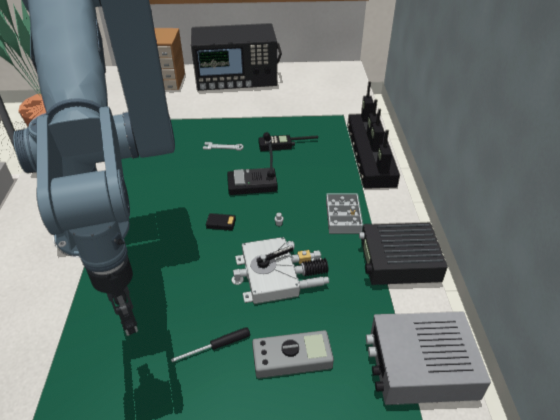

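```bash
python3 - <<'E'
from h import *
a=cv2.imread("pics/top0.png")[160:270,190:390]; b=cv2.imread("pics/side0.png")[150:310,200:360]
cv2.imwrite("pics/z.png",np.vstack([cv2.resize(a,(520,286),interpolation=3)] )) 
A=cv2.resize(a[:,110:],(400,489),interpolation=3);B=cv2.resize(b[80:,:],(400,200),interpolation=3)
B=cv2.resize(b[80:160,25:145],(400,267),interpolation=3)
c=np.zeros((489,800,3),np.uint8);c[:,:400]=A;c[:267,400:]=B
m=cv2.resize(a[40:105,0:60],(204,221),interpolation=3);c[268:489,400:604]=m
cv2.imwrite("pics/z.png",c)
p=arm.snapshot("top"); g=p["img"]
for n in("top","side"):
    p=arm.snapshot(n)
    for k in("switch","mic"):
        r=arm.regions_of(p,k)[0]; m=r["region"].astype(np.uint8)
        z={"switch":.046,"mic":.038}[k]
        rc=cv2.minAreaRect(np.argwhere(m)[:,::-1].astype(np.float32)); print(n,k,round(r["confidence"],2),[np.round(onplane(p,q,z)[:2],3).tolist() for q in cv2.boxPoints(rc)])
E
```

```text
top switch 0.68 [[0.674, -0.09], [0.706, -0.284], [0.452, -0.318], [0.422, -0.128]]
top mic 0.97 [[0.585, 0.254], [0.59, 0.152], [0.411, 0.141], [0.406, 0.241]]
side switch 0.83 [[0.425, -0.132], [0.687, -0.088], [0.689, -0.316], [0.456, -0.35]]
side mic 0.75 [[0.382, 0.441], [0.566, 0.476], [0.582, 0.12], [0.423, 0.095]]
```

View pics/z.png

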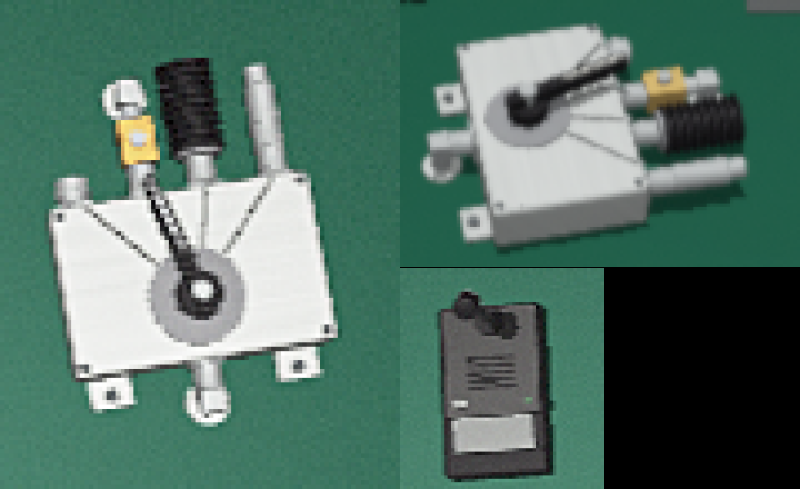

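The dummy load (343,183 in the top view) is on the connector right of the antenna, y = -22, so the lever needs one click clockwise. The switch yaw is about +0.15 rad, and the mic is nearly square to the world axes at (0.453, 0.2). I'll close the fingers and approach above the left side of the lever.

```bash
python3 -m crank '[[0,0.05,-0.02,5],[0,0.1,-0.04,10],[0,0.15,-0.06,17],[0,0.2,-0.08,17],[0,0.25,-0.1,17],[0,0.3,-0.12,17],[0.02,0.35,-0.145,17],[0.04,0.39,-0.165,17]]' 1; python3 -m crank '[[0.03,0.028,-0.0,0],[0.07,0.035,-0.039,0],[0.07,0.035,-0.039,0],[0.07,0.035,-0.039,0]]'
```

```text
time_s: 2.35
eef_pos: [0.5133, -0.2208, 0.3762]
orientation: [1.096, 1.274, -1.095]
force: [0.7, -0.4, 0.5]
opening: -0.0002
time_s: 2.75
eef_pos: [0.5401, -0.1773, 0.3036]
orientation: [1.095, 1.282, -1.096]
force: [-0.2, 0.3, -0.0]
opening: -0.0001
```

```bash
python3 - <<'E'
from h import *
c=np.zeros((500,800,3),np.uint8)
for i,n in enumerate(("top","side")):
    p=arm.snapshot(n)
    for k,z in{"lever_tip":.068,"lever_axis":.076,"connectors":.026,"talk_bar_top":.044,"mic":0}.items():
        print(n,k,[(np.round(a["xy"],1).tolist(),round(a["confidence"],2),np.round(onplane(p,a["xy"],z)[:2],4).tolist()) for a in arm.spot_point(p,k)[:2]])
    s=arm.read_state(); g=p["img"].copy(); R=Ro.from_rotvec(s["orientation"]).as_matrix()
    tip=s["eef_pos"]+R[:,0]*.173
    x,y=proj(p,tip); print("tip",tip,x,y)
    x0,y0=(300,170) if i==0 else (220,210)
    c[:,400*i:400*i+400]=cv2.resize(g[y0:y0+100,x0:x0+80],(400,500),interpolation=3)
    cv2.circle(c,(int((x-x0)*5+400*i),int((y-y0)*5)),3,(0,0,255),-1)
print(s["eef_pos"],R.round(3))
cv2.imwrite("pics/a1.png",c)
E
```

```text
top lever_tip [([416.0, 269.2], 0.65, [0.3893, -0.4327])]
top lever_axis [([349.5, 226.7], 0.65, [0.5209, -0.224])]
top connectors []
top talk_bar_top [([215.8, 249.0], 0.83, [0.4488, 0.2011])]
top mic [([219.8, 248.4], 0.56, [0.4546, 0.1939])]
tip [ 0.54113269 -0.18004926  0.13371136] 337.51224822374786 217.54949654911817
side lever_tip [([289.4, 244.8], 0.72, [0.6041, -0.1604]), ([294.4, 262.3], 0.71, [0.6139, -0.2277])]
side lever_axis [([259.6, 258.2], 0.6, [0.5199, -0.2154])]
side connectors [([291.9, 264.1], 0.7, [0.6095, -0.1957])]
side talk_bar_top [([240.1, 178.6], 0.73, [0.4585, 0.1812])]
side mic [([242.3, 183.8], 0.86, [0.463, 0.2087]), ([276.4, 221.8], 0.23, [0.5731, 0.0103])]
tip [ 0.54045673 -0.17884243  0.13234229] 266.38202685376774 233.68188288298572
[ 0.54040466 -0.17881279  0.30534228] [[ 0.     0.989  0.151]
 [-0.     0.151 -0.989]
 [-1.     0.     0.   ]]
```

View pics/a1.png

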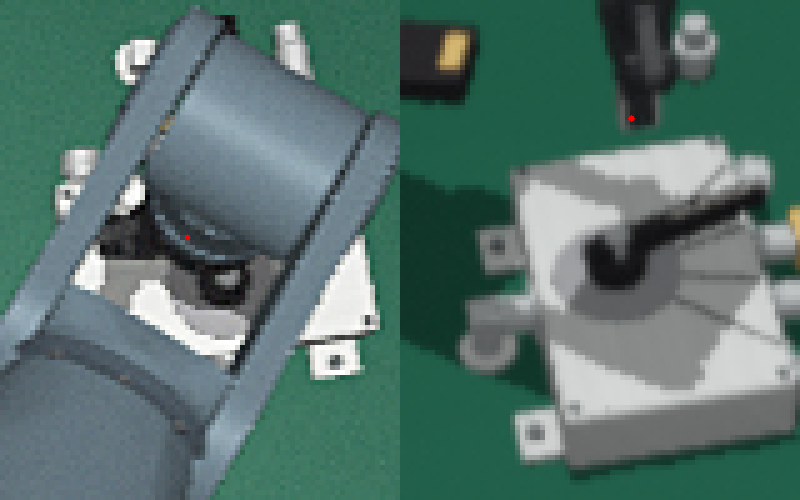

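```bash
python3 -m crank '[[0,0.03,-0.024,0],[0,0.03,-0.024,0],[0.03,0.03,-0.024,0],[0.06,0.03,-0.024,0],[0.075,0.03,-0.024,0],[0.075,0.03,-0.024,0],[0.075,0.03,-0.024,0]]'
```

```text
time_s: 4.05
eef_pos: [0.5667, -0.1506, 0.2307]
orientation: [1.096, 1.277, -1.096]
force: [-1.3, -0.3, 0.3]
opening: -0.0001
```

```bash
python3 -m crank '[[0,0.004,0.008,0],[0,0.007,0.016,0],[0,0.009,0.022,0],[0,0.011,0.028,0],[0,0.012,0.034,0],[0,0.013,0.038,0],[0,0.013,0.038,0]]'; python3 - <<'E'
from h import *
p=arm.snapshot("side")
print([(np.round(a["xy"],1).tolist(),round(a["confidence"],2)) for a in arm.spot_point(p,"lever_tip")[:2]])
cv2.imwrite("pics/a2.png",cv2.resize(p["img"][210:310,220:340],(600,500),interpolation=3))
E
```

```text
time_s: 4.75
eef_pos: [0.5853, -0.1867, 0.2301]
orientation: [1.097, 1.276, -1.097]
force: [0.4, -0.4, 0.3]
opening: 0.0001
[([292.3, 259.1], 0.78), ([292.4, 274.1], 0.52)]
```

View pics/a2.png

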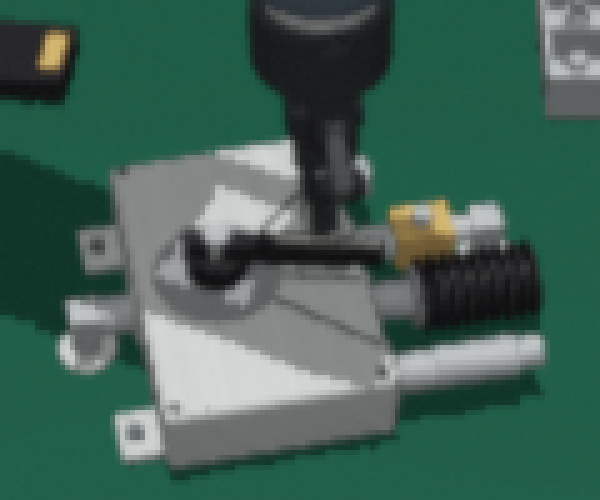

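The lever now points to about (296,260) and the force reads zero, so it may have snapped. I'll compare the picture with where the tip should project at several lever angles.

```bash
python3 - <<'E'
from h import *
p=arm.snapshot("side")
print(onplane(p,(296,260),.076),onplane(p,(262,258.5),.076), onplane(p,(292.3,259.1),.068))
for a in(.43,.18,.08,0,-.07):
    print(a,np.round([proj(p,[.526+r*np.cos(a),-.214+r*np.sin(a),.076]) for r in(0,.092)],1).tolist())
print(arm.read_state()["force"])
E
```

```text
[ 0.61820624 -0.22686417  0.076     ] [ 0.52635337 -0.2168585   0.076     ] [ 0.60893926 -0.21561667  0.068     ]
0.43 [[261.9, 257.7], [291.7, 246.6]]
0.18 [[261.9, 257.7], [294.7, 252.2]]
0.08 [[261.9, 257.7], [295.3, 254.6]]
0 [[261.9, 257.7], [295.6, 256.5]]
-0.07 [[261.9, 257.7], [295.7, 258.3]]
[-0.37101671 -0.02804536 -0.18912637]
```

```bash
python3 -m crank '[[0,-0.005,-0.015,0],[0,-0.01,-0.03,0],[-0.04,-0.01,-0.03,0],[-0.08,-0.03,-0.04,0],[-0.12,-0.05,-0.08,0],[-0.12,-0.07,-0.12,0],[-0.12,-0.08,-0.17,0],[-0.12,-0.08,-0.21,0]]'; python3 -m crank '[[0,0,-0.04,0],[0,0,-0.08,0],[0,0,-0.12,0],[0,0,-0.13,0],[0,0,-0.13,0],[0,0,-0.13,0]]'; python3 - <<'E'
from h import *
s=arm.read_state();e=s["eef_pos"];R=Ro.from_rotvec(s["orientation"]).as_matrix();print(e,s["force"],R.T@(np.array([.452,.197,.26])-e))
c=np.zeros((500,800,3),np.uint8)
for i,n in enumerate(("top","side")):
    p=arm.snapshot(n); x0,y0=((300,170),(220,130))[i]
    for k,z in{"lever_tip":.068,"talk_bar_top":.044,"lever_axis":.076}.items(): print(n,k,[(np.round(a["xy"],1).tolist(),round(a["confidence"],2),np.round(onplane(p,a["xy"],z)[:2],4).tolist()) for a in arm.spot_point(p,k)[:2]])
    print(proj(p,e+R[:,0]*.173))
    c[:,400*i:400*i+400]=cv2.resize(p["img"][y0:y0+(100,160)[i],x0:x0+(80,128)[i]],(400,500),interpolation=3)
cv2.imwrite("pics/a3.png",c)
E
```

```text
time_s: 5.7
eef_pos: [0.4719, 0.0116, 0.3504]
orientation: [1.097, 1.277, -1.096]
force: [1.2, 0.7, -0.1]
opening: -0.0002
time_s: 6.3
eef_pos: [0.4544, 0.1378, 0.3501]
orientation: [1.096, 1.277, -1.096]
force: [-0.1, 0.5, -1.0]
opening: 0.0
[0.45436894 0.13775821 0.35006247] [-0.07210768  0.45526452 -1.00138983] [ 0.09002886  0.0066783  -0.05896318]
top lever_tip [([341.1, 228.2], 0.71, [0.5168, -0.1983]), ([214.7, 245.8], 0.67, [0.4569, 0.2016])]
top talk_bar_top [([216.3, 249.2], 0.51, [0.4482, 0.1994])]
top lever_axis [([344.0, 224.4], 0.27, [0.528, -0.2067])]
[np.float64(231.4166524979583), np.float64(243.47103127286246)]
side lever_tip [([295.9, 256.8], 0.72, [0.6193, -0.2075])]
side talk_bar_top [([239.1, 176.9], 0.56, [0.455, 0.1907])]
side lever_axis [([262.1, 258.6], 0.58, [0.5266, -0.2172]), ([272.4, 144.0], 0.3, [0.5717, 0.3333])]
[np.float64(235.9781219967097), np.float64(153.21215446200458)]
```

View pics/a3.png

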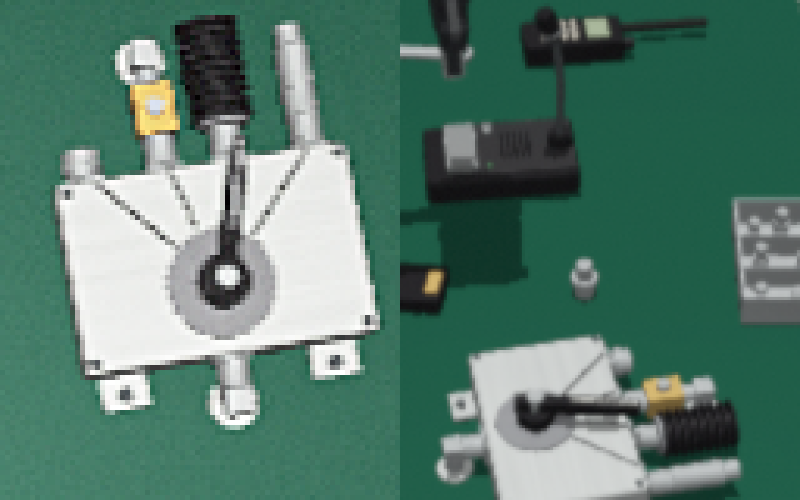

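The top view shows the lever at (347,198 to 226) on the dummy load's connector. The lines to the other three connectors are uncovered, so it has clicked in. Next is the talk bar.

```bash
python3 -m crank '[[0,0.004,-0.03,0],[0,0.007,-0.058,0],[0.03,0.007,-0.058,0],[0.07,0.007,-0.058,0],[0.105,0.007,-0.058,0],[0.12,0.007,-0.058,0],[0.12,0.007,-0.058,0],[0.12,0.007,-0.058,0]]'; python3 - <<'E'
from h import *
p=arm.snapshot("side"); s=arm.read_state(); print(s["eef_pos"],s["force"])
q=proj(p,s["eef_pos"]-np.array([0,0,.173]));print(q)
cv2.imwrite("pics/a4.png",cv2.resize(p["img"][110:230,200:330],(650,600),interpolation=3))
E
```

```text
time_s: 7.5
eef_pos: [0.453, 0.1964, 0.2305]
orientation: [1.097, 1.277, -1.097]
force: [0.3, 0.6, -0.6]
opening: -0.0002
[0.45336702 0.19645399 0.23118107] [ 0.60718443 -0.12635145  0.44144408]
[np.float64(238.3903358350969), np.float64(172.48788157437784)]
```

View pics/a4.png

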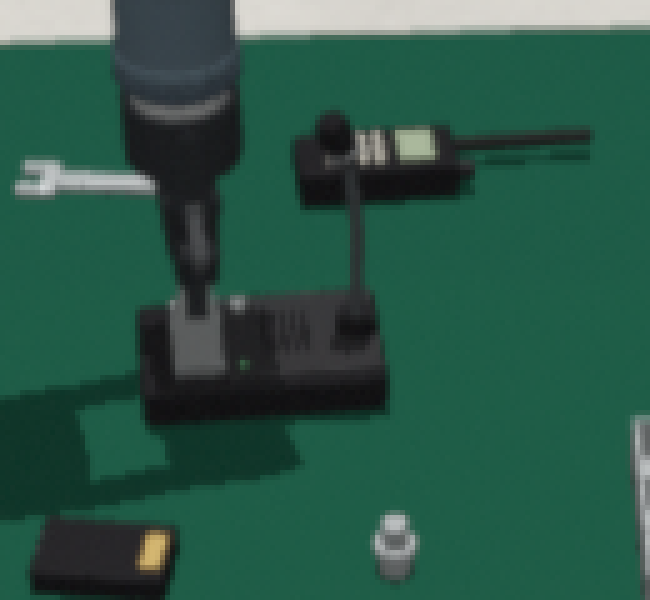

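The finger is over the middle of the grey bar (bar about 172–225, 290–378 in the crop). I'll press in small steps.

```bash
python3 -m crank '[[0.006,0,0,0],[0.012,0,0,0],[0.014,0,0,0],[0.014,0,0,0],[0.014,0,0,0]]'; python3 -m crank '[[0.002,0,0,0],[0.002,0,0,0],[0.002,0,0,0]]';python3 -m crank '[[0.0015,0,0,0],[0.003,0,0,0],[0.003,0,0,0],[0.003,0,0,0]]'
```

```text
time_s: 8.05
eef_pos: [0.4528, 0.1965, 0.2164]
orientation: [1.097, 1.277, -1.096]
force: [-0.0, 0.0, 2.0]
opening: 0.0005
time_s: 8.35
eef_pos: [0.4528, 0.1965, 0.2143]
orientation: [1.097, 1.277, -1.096]
force: [1.0, -0.4, 3.5]
opening: -0.0003
time_s: 8.75
eef_pos: [0.453, 0.1966, 0.2123]
orientation: [1.096, 1.277, -1.096]
force: [-4.6, -0.7, 13.9]
opening: 0.0004
```

```bash
python3 -m crank '[[0.0005,0,0,0],[0.0005,0,0,0],[0.0005,0,0,0],[0.0005,0,0,0]]'; python3 - <<'E'
from h import *
for i in range(3):
    p=arm.snapshot("side"); s=arm.read_state(); print(s["eef_pos"],np.round(s["force"],1))
for k,z in{"lever_tip":.068,"mic":0}.items(): print(k,[(np.round(a["xy"],1).tolist(),round(a["confidence"],2),np.round(onplane(p,a["xy"],z)[:2],4).tolist()) for a in arm.spot_point(p,k)[:1]])
cv2.imwrite("pics/a5.png",cv2.resize(p["img"][110:310,180:380],(600,600),interpolation=3))
E
```

```text
time_s: 9.15
eef_pos: [0.453, 0.1966, 0.2121]
orientation: [1.096, 1.277, -1.096]
force: [-5.1, -2.0, 19.1]
opening: -0.0
[0.45302839 0.19659723 0.21216672] [-5.3 -1.6 19.8]
[0.45302217 0.19658735 0.21216868] [-5.1 -2.1 19.7]
[0.45299779 0.19659355 0.21213044] [-4.3 -1.6 18.6]
lever_tip [([295.3, 259.0], 0.62, [0.6172, -0.2156])]
mic []
```

View pics/a5.png

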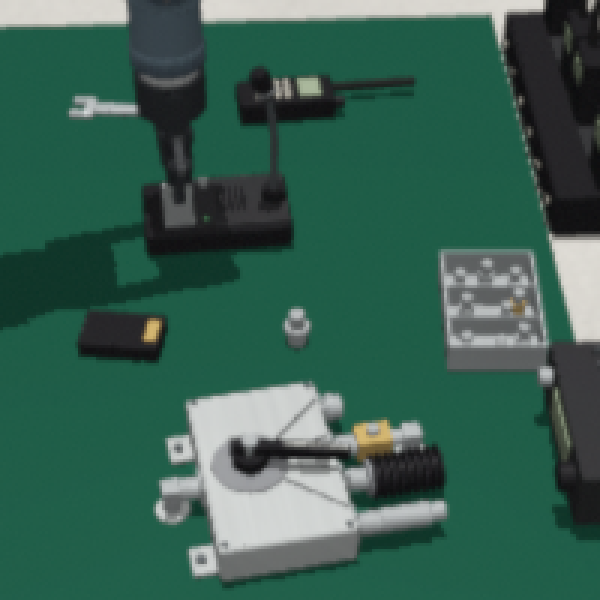

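```bash
python3 -c "
from bench import arm
print(arm.sign_off())"
```

```text
the job is handed in; nothing more can be done
None
```

I pushed the lever one click clockwise with the shut fingers, without pinching it, onto the connector carrying the finned dummy load (y = -22). Only then did I press the talk bar down, and I handed the job in at about 9.3 s with it still held.

- **Lever:** after the fingers withdrew, the top view showed the lever pointing at the dummy load, with the lines to the other three connectors uncovered. The last side picture, taken while pressing, still agreed.
- **Talk bar:** the fingertips settled at about 39 mm above the bench with a steady 19 N, well over the 4.5 N needed and under the 40 N limit. The last 0.5 mm of commanded press added about 5 N with almost no movement, so the bar was at its stop.
- **Other things:** in the last side picture the microphone stood where it was and nothing in view looked disturbed. The multimeter and the screwdriver were outside that crop.
- **Checks that failed or disagreed:** the network did not find the microphone in the last picture, so I judged that by eye. Some network reports for the lever tip in the top view were wrong, and I relied on the pictures instead. A sideways force of about 5 N remained while pressing, with no visible movement.

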